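# Clear and open the instrument dryer

### The arm

A 6-joint arm with a two-finger parallel gripper is mounted at the origin on the work surface; the furniture and walls round the work are solid. World frame = base frame: x ahead of the robot, y to its left, z up, the work surface at z = 0. Lengths are in m, angles in rad, forces in N, time in s.
With the tool pointing down it reaches from about 0.3 to 0.75 m from the base axis. Payload 8.5 kg.
Tool frame: the origin (TCP) lies between the finger pads; the fingertips stand 8 mm ahead of it and the grasp point (between the pads) lies 11 mm behind it; z points along the fingers, y is the line along which they close (so a half turn about z gives the same grasp; the last joint's range is limited). The gripper opens to 88 mm and grips with 3 to 60 N. Pads are 18 mm wide; open, the fingers measure 123 mm over their backs; the gripper's body (75 mm by 187 mm) begins 45 mm behind the grasp point.
Start: joints at [0.913, 0.381, 1.297, -0, 1.464, -0.215], TCP at [0.236, 0.497, 0.247] pointing down, gripper open.
Joint ranges: [-3.11, 3.11], [-0.89, 2.33], [0.22, 2.48], [-1.42, 4.56], [0.17, 2.85], [-2.88, 2.88]. Speed limits (rad/s): [2.39, 2.39, 3.14, 3.14, 3.14, 3.14].

### API

Orientations are given as a rotation vector (axis times angle).
In Python, from cell import * gives the robot as it stands.
- The arm moves only by the shell command python3 -m crank 'ROWS' [OPENING]. ROWS is JSON, a list of rows, each an object of numbers: "dx", "dy", "dz": the shift along the tool's x, y, z in cm; "ax", "ay", "az": the turn, a rotation vector about the tool's x, y, z in rad. In form: [{"dx": .., "dy": .., "dz": .., "ax": .., "ay": .., "az": ..}, ...]. A call has exactly 5 rows; each row is the pose to reach, as a shift and turn from the pose commanded when the call began, along the tool's axes at that moment; what a row does not reach only later rows make up. A row lasts 1/8 s, in which the tool goes at most 62.5 mm and 10.7 degrees, less where a joint would pass 70% of its speed; a pose out of reach is approached as far as the arm can. A call with a gripper value outside its range is refused whole. OPENING is the opening, from -1 (shut) to 1 (fully open), set as the call begins (- or left out, the last holds). The fingers move at their own pace and stop on an object; the grip force is fixed at half the most. Time passes only in rows, so rows that repeat a pose let the fingers close, or fill a call up. It gives the time, the measured TCP pose, the force, the opening and the grip force at its end, in the units of the state.
- read_state(): the state, without advancing time (a new reading comes with each control period).
- read_camera(name): name is "scene" or "top" or "wrist"; returns a dict with "pixels" (420x560x3 uint8, red, green, blue), "range_z" (420x560 float32, m along the optical axis (not along the pixel's ray), 0 where there is no reading), "mtx" (3x3 intrinsics, pixels), "rvec" (rotation vector, rad) and "tvec" (3), from world to camera coordinates, as OpenCV has them. Camera axes: x right, y down, z forward; pixel columns grow to the right and rows downward; lengths in m; the calibration is good to about 2 mm. The wrist camera is an equidistant fisheye: a pixel r from the principal point sees the ray r / f radians off the axis. A picture is of the moment at which its call begins.
- sign_off(): hands the job in; it is judged then, once.
The state is a dict: "t": time; "qpos": joint angles; "joint_vel": joint speeds; "joint_torque": joint torques, N m; "ee_pos": TCP position; "tcp_rot": TCP orientation; "wrist_force": force on the tool from outside, world axes, zero at the start; "moment": the same for the moment, N m; "width": opening from 0.0 (shut) to 1.0 (fully open); "grip_force": force on a finger pad.
Only numpy, scipy, OpenCV 4.12 (cv2) and the standard library are available. Lean on these libraries where they do the work, as an engineer would, in place of code of your own. Each camera call takes 0.05 s, during which the arm holds its last target. There are 200 camera calls.

### The job

Open the instrument dryer so that its lid stays up by itself. First push the rack of tubes that was parked on the lid across onto the top of the white control housing, sliding it without lifting or tipping it, until it stands wholly on the housing. Then gently push the lid's black bar up and over its balance point, without flinging it, so that the lid comes to rest fully open; leave the things standing round the dryer alone.

Things in the scene. Friction and masses are not known exactly. Their poses are not given: they have to be found in the camera images.
- dryer: Fixed benchtop dryer, 315 mm (own x) by 170 mm (y); origin on the table under its centre, z up. Steel chamber with lid: x -160 to 35 mm; white control housing: x 38 to 155 mm. The lid's black bar is on the +y side, hinge and red counterweight on the -y side. The shut lid's flat top is at z = 106 mm and ends at x = 36 mm; the housing's top is 1 mm lower, past a 2 mm gap.
- housing_top (a point): Centre of the flat top of the white control housing (117 mm along the dryer's x, 170 mm along its y; z = 105 mm).
- lid_hinge (a point): Middle of the lid's hinge axis, which runs along the dryer's x; 105 mm behind the dryer's middle line (its -y side), 103 mm above the table.
- dryer_lid (a joint): Lid angle, rad: 0 shut and level, 1.75 fully open at its stop, just past upright. Clear panel in a steel frame, 197 x 181 x 5 mm; its +y edge lifts. A counterweight behind the hinge balances it at about 0.84 rad: below that it falls shut, beyond it it falls slowly open by itself (damped hinge) and stays. Needs about 1 N upward on the bar at first, less towards balance.
- lid_bar (a point): Middle of the lid's round black bar, 14 mm thick, 150 mm long along the dryer's x, 233 mm from the hinge axis; moves with the lid, on thin stems 55 mm either side of its middle. Lid shut: 138 mm above the table, 230 mm from the hinge towards the dryer's +y, 40 mm clear of the chamber wall, free in front and below. Pushed up along its arc by a finger slanting in under it, it moves easily; pushed level at the hinge it jams.
- rack_mid (a point): Centre (half-way up) of the loose black tube rack with orange-capped tubes, 62 mm along its own x, 98 mm along its own y, 79 mm high, about 0.22 kg. It starts upright on the closed lid, its x within 0.12 rad of the dryer's x. It slides without tipping if it is pushed low, up to 20 mm above what it stands on.
- lime_jar: Loose small white jar with a lime-green rim, 49 x 58 x 58 mm, on the table; leave alone. Origin under its centre.
- carton: Loose small white and dark blue carton, 54 x 80 x 26 mm, on the table; leave alone. Origin under its centre.
- tape_roll: Loose roll of tan tape lying flat on the table, 96 mm across, 25 mm high; leave alone. Origin under its centre.
There are look-alikes about, which are no part of the job. Leave any purple or red look-alike of the part that bears rack_mid alone.

How it is judged:
On the way, in this order (a step that is already met when the one before it is completed fails the run):
1. the tube rack stands wholly on the control housing while the lid is still shut (x of rack_mid in the frame of dryer between 0.067 and 0.13 m and z of rack_mid in the frame of dryer above 0.138 m and angle between rack_mid's own z axis and vertical below 0.1 rad and value of joint dryer_lid below 0.1 rad), for 0.2 s.
2. the lid is fully open (value of joint dryer_lid above 1.65 rad), for 0.2 s.
At the end, for the whole second after the job is handed in: The lid rests open by itself at its stop (above 1.65 rad); the tube rack stands upright and still on the housing, its centre 67 to 130 mm along the dryer's x and within 50 mm of its middle line (value of joint dryer_lid above 1.65 rad and velocity of joint dryer_lid below 0.1 rad/s and x of rack_mid in the frame of dryer between 0.067 and 0.13 m and y of rack_mid in the frame of dryer between -0.05 and 0.05 m and z of rack_mid in the frame of dryer between 0.138 and 0.15 m and angle between rack_mid's own z axis and vertical below 0.1 rad); the robot touches nothing.
It fails at once if the tube rack is lifted (more than 15 mm) (z of rack_mid in the frame of dryer above 0.161 m).
It fails at once if the tube rack is tipped (angle between rack_mid's own z axis and vertical above 0.35 rad).
It fails at once if the lid is flung (faster than 3 rad/s) (velocity of joint dryer_lid above 3 rad/s or velocity of joint dryer_lid below -3 rad/s).
It fails at once if the fingers bear on the dryer or its lid with more than 30 N (contact force between the fingers and dryer above 30 N).
It fails at once if the jar, carton or tape roll is moved by more than 30 mm (distance of any of lime_jar, carton, tape_roll from where it was at the start of the episode above 0.03 m).
It also fails if it takes over 61 s, if anything falls off the work surface, if the arm or the gripper's body presses on something with over 40 N, if the wrist force passes 120 N, or if a joint passes its speed limit or range.

## Working session

There is one attempt and no reset: what is moved stays moved. The work goes in short steps, Python scripts to look and compute and a shell command to move; the robot and the scene stay as the last step left them, time stands still between calls to the robot, and variables do not carry over. Pictures are saved under pics/ and viewed, at most 10 in all, crops included, and the job is handed in when it is done.

```bash
mkdir -p pics
cat > h.py <<'E'
import numpy as np, cv2
from cell import *
from scipy.spatial.transform import Rotation as R
def cloud(n):
    c=read_camera(n); z=c["range_z"]; K=np.array(c["mtx"]); Rm=cv2.Rodrigues(np.array(c["rvec"],float))[0]; t=np.array(c["tvec"]).ravel()
    v,u=np.indices(z.shape); P=np.stack([(u-K[0,2])/K[0,0]*z,(v-K[1,2])/K[1,1]*z,z],-1)
    W=(P-t)@Rm
    W[z<=0]=np.nan
    return c["pixels"],W
def save(n,px): cv2.imwrite("pics/"+n,cv2.cvtColor(px,cv2.COLOR_RGB2BGR))
E
python3 - <<'E'
from h import *
for n in("scene","top"):
    p,W=cloud(n); save(n+"0.png",p); np.savez(n+"0.npz",p=p,W=W)
print(read_state())
E
```

```text
{'t': 0.1, 'qpos': array([ 9.12694736e-01,  3.81155579e-01,  1.29813345e+00,  4.58695066e-06,
        1.46356938e+00, -2.15283165e-01]), 'joint_vel': array([ 0.00046967, -0.00177401, -0.00266017,  0.00033341, -0.00064874,
       -0.0003107 ]), 'joint_torque': array([ 2.72268924e-03, -4.38644743e+01, -2.24911058e+01,  7.14114332e-02,
        3.42185120e-02, -7.47734521e-05]), 'ee_pos': array([0.23552263, 0.49677566, 0.2462024 ]), 'tcp_rot': array([-6.89790536e-01, -3.06437609e+00,  1.79831795e-03]), 'wrist_force': array([0.40056457, 0.49742729, 0.53560622]), 'moment': array([ 0.02658877,  0.00994788, -0.02285283]), 'grip_force': 0.0, 'width': 0.999623533257648}
```

View pics/scene0.png

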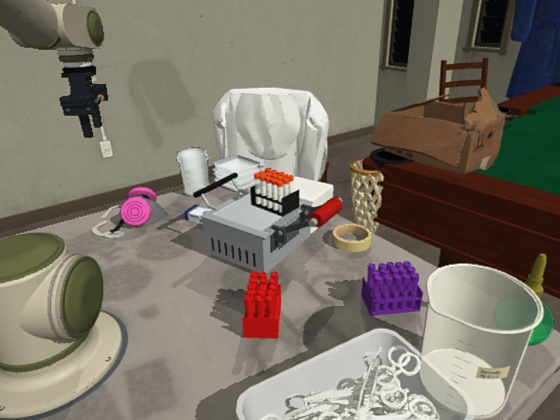

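View pics/top0.png

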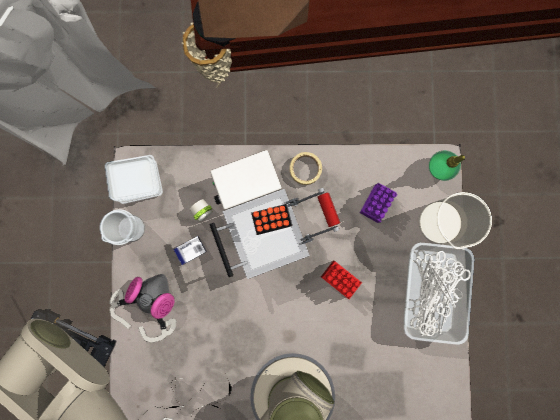

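The dryer sits mid-table. In the top view the housing is at (247,178), the rack at (271,218), the bar at (221,250), and the red counterweight at (328,210). The jar (201,208) and carton (188,249) flank the bar, and the tape is at (306,168).

```bash
cat > loc.py <<'E'
from h import *
d=np.load("top0.npz");p=d["p"].astype(int);W=d["W"]
def sel(m,n):
    m=m.astype(np.uint8);k,l,s,c=cv2.connectedComponentsWithStats(m)
    i=1+np.argmax(s[1:,4]);q=W[l==i];print(n,"px",c[i].round(),"n",s[i,4],"med",np.median(q,0).round(4));return q
z=W[...,2];r,g,b=p[...,0],p[...,1],p[...,2]
v,u=np.indices(z.shape)
roi=(u>160)&(u<350)&(v>140)&(v<290)
def box(q,n):
    (c,s,a)=cv2.minAreaRect(q[:,:2].astype(np.float32));print("  rect",np.round(c,4),np.round(s,4),a)
hs=sel(roi&(abs(z-.105)<.008)&(r>190)&(g>190)&(b>190),"housing");box(hs,0)
bar=sel(roi&(z>.12)&(z<.16)&(r<60)&(u<240),"bar");box(bar,0)
rk=sel(roi&(z>.165)&(z<.21),"rack top");box(rk,0)
rk=sel(roi&(z>.15)&(u>245)&(u<298)&(v>200)&(v<240),"rack all");box(rk,0)
cw=sel(roi&(r>130)&(g<60)&(u>310)&(v<240),"cw");box(cw,0)
for n,(a,bb,c,dd) in dict(jar=(188,215,195,222),carton=(170,206,232,266),tape=(285,325,150,187)).items():
    q=sel((u>a)&(u<bb)&(v>c)&(v<dd)&(z>.012)&(z<.075),n);box(q,0);print("  zmax",q[:,2].max())
E
python3 loc.py
```

```text
housing px [246. 179.] n 2504 med [0.6205 0.1267 0.1044]
  rect [0.6217 0.1269] [0.1155 0.1679] 19.79725456237793
bar px [221. 249.] n 277 med [0.4298 0.1899 0.1432]
  rect [0.4287 0.1904] [0.1474 0.0133] 19.86856460571289
rack top px [283. 212.] n 54 med [0.5245 0.0265 0.1834]
  rect [0.5243 0.0256] [0.0306 0.0136] 17.857227325439453
rack all px [275. 217.] n 55 med [0.5107 0.0472 0.1833]
  rect [0.5113 0.0473] [0.0127 0.0271] 10.891388893127441
cw px [330. 209.] n 288 med [nan nan nan]
  rect [ 0.5325 -0.0966] [0.0858 0.0251] 20.288738250732422
jar px [201. 210.] n 323 med [0.5404 0.2576 0.0494]
  rect [0.5414 0.2602] [0.0492 0.0559] 35.928565979003906
  zmax 0.06171065184809505
carton px [190. 250.] n 511 med [0.4258 0.2932 0.025 ]
  rect [0.4257 0.2944] [0.0534 0.0788] 27.969257354736328
  zmax 0.03351207751761283
tape px [306. 168.] n 326 med [ 0.6659 -0.0469  0.0235]
  rect [ 0.6645 -0.0456] [0.0918 0.0945] 88.19796752929688
  zmax 0.030342870238952616
```

```bash
cat > rack.py <<'E'
from h import *
import sys
O=np.array([.5309,.0942,0]);A=np.deg2rad(19.8);Rd=np.array([[np.cos(A),-np.sin(A),0],[np.sin(A),np.cos(A),0],[0,0,1]])
if __name__=="__main__":
  for n in("scene","top"):
    d=np.load(n+"0.npz");W=(d["W"]-O)@Rd;p=d["p"].astype(int)
    for lo,hi in((.112,.135),(.135,.155),(.155,.2)):
        m=(W[...,2]>lo)&(W[...,2]<hi)&(W[...,0]>-.16)&(W[...,0]<.16)&(abs(W[...,1])<.085)
        q=W[m]; 
        if len(q)<5: continue
        print(n,lo,len(q),np.percentile(q,[1,50,99],axis=0).round(3).tolist(),cv2.minAreaRect(q[:,:2].astype(np.float32)))
E
python3 rack.py
python3 - <<'E'
import cv2
for n,(a,b,c,d) in dict(scene=(160,360,150,280),top=(170,360,140,290)).items():
    i=cv2.imread(f"pics/{n}0.png")[c:d,a:b]; cv2.imwrite(f"pics/c_{n}.png",cv2.resize(i,None,fx=4,fy=4,interpolation=cv2.INTER_CUBIC))
E
```

```text
scene 0.112 370 [[-0.073, -0.08, 0.112], [-0.057, -0.049, 0.122], [-0.013, 0.024, 0.135]] ((-0.06595288962125778, 0.0007342472672462463), (0.1198485791683197, 0.16876016557216644), 0.6554204821586609)
scene 0.135 486 [[-0.072, -0.078, 0.135], [-0.058, -0.046, 0.144], [-0.015, 0.024, 0.155]] ((-0.0377570241689682, -0.026809465140104294), (0.10052420943975449, 0.06389383226633072), 84.80730438232422)
scene 0.155 732 [[-0.067, -0.068, 0.155], [-0.052, -0.035, 0.178], [-0.011, 0.014, 0.185]] ((-0.03741320222616196, -0.026825349777936935), (0.08448763191699982, 0.05509904399514198), 82.32611846923828)
top 0.112 104 [[-0.145, -0.083, 0.112], [-0.035, -0.025, 0.133], [0.025, 0.082, 0.135]] ((-0.010702118277549744, 0.0007047653198242188), (0.28244176506996155, 0.1677469164133072), 1.4245461225509644)
top 0.135 349 [[-0.067, -0.077, 0.135], [-0.039, -0.023, 0.137], [-0.002, 0.021, 0.154]] ((-0.03414646536111832, -0.027965843677520752), (0.09720650315284729, 0.061077725142240524), 83.9478530883789)
top 0.155 408 [[-0.062, -0.067, 0.158], [-0.034, -0.029, 0.183], [-0.006, 0.015, 0.189]] ((-0.03320800140500069, -0.02449175715446472), (0.08921046555042267, 0.05263645946979523), 81.60025024414062)
```

View pics/c_top.png

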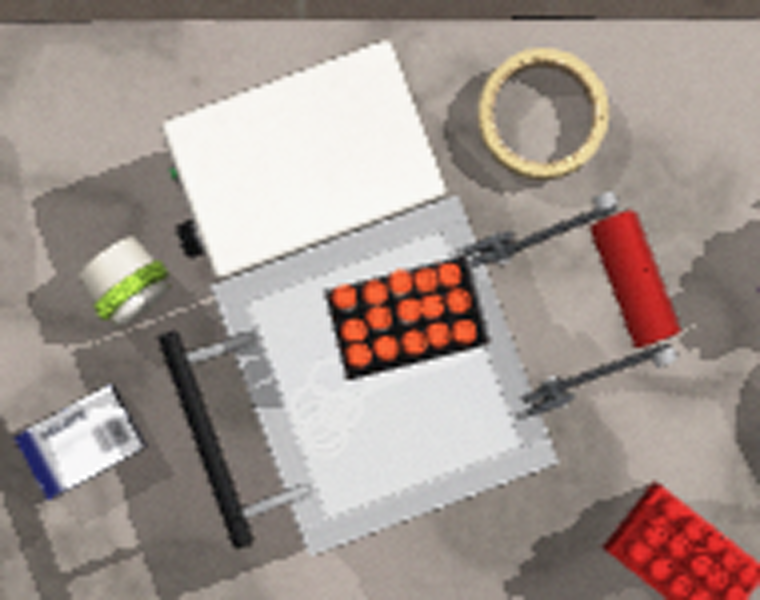

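The rack centre is about (-36, -27) mm in the dryer frame, yawed about -6°. I'll push it along the dryer's x with the fingers half open and the tool tilted back 40°.

```bash
cat > go.py <<'E'
from h import *
from rack import O,Rd
import sys
# args: tip position in dryer frame mm (x y z), tilt deg, mode x (pushing along +x) or b (under the bar, pointing -y)
def pose(tip,tilt,mode):
    t=np.deg2rad(tilt)
    z=np.array([np.sin(t),0,-np.cos(t)]) if mode=="x" else np.array([0,-np.sin(t),-np.cos(t)])
    y=np.array([0,1.,0]) if mode=="x" else np.array([1.,0,0])
    M=Rd@np.stack([np.cross(y,z),y,z],1)
    return O+Rd@(np.array(tip)/1000-.008*np.array(z)),M
def report():
    s=read_state();Rc=R.from_rotvec(s["tcp_rot"]);tip=(s["ee_pos"]+Rc.apply([0,0,.008])-O)@Rd
    print("t %.2f"%s["t"],"tip(dryer mm)",(tip*1e3).round(1),"q",s["qpos"].round(2),"F",((s["wrist_force"])@Rd).round(1),"w %.2f"%s["width"]);return s,Rc
if __name__=="__main__":
    s,Rc=report()
    for a in sys.argv[1:]:
        *v,m=a.split(",");v=list(map(float,v));p,M=pose(v[:3],v[3],m)
        for f in (1,-1):
            Mf=M@np.diag([f,f,1]);print(a,"shift cm",(Rc.inv().apply(p-s["ee_pos"])*100).round(2),"rot",(Rc.inv()*R.from_matrix(Mf)).as_rotvec().round(3))
E
python3 go.py -125,-27,230,40,x
```

```text
t 0.10 tip(dryer mm) [-141.6  478.8  238.2] q [ 0.91  0.38  1.3   0.    1.46 -0.22] F [0.5 0.3 0.5] w 1.00
-125,-27,230,40,x shift cm [-36.68 -34.85   1.04] rot [-0.276 -0.662 -0.755]
-125,-27,230,40,x shift cm [-36.68 -34.85   1.04] rot [-0.815  0.34   2.236]
```

```bash
python3 -m crank '[{"dx":-2,"dy":-2,"dz":-4,"ax":-0.03,"ay":-0.07,"az":-0.08},{"dx":-6,"dy":-6,"dz":-6,"ax":-0.07,"ay":-0.17,"az":-0.19},{"dx":-10,"dy":-9.5,"dz":-6,"ax":-0.11,"ay":-0.27,"az":-0.31},{"dx":-14,"dy":-13,"dz":-6,"ax":-0.15,"ay":-0.37,"az":-0.42},{"dx":-18,"dy":-17,"dz":-6,"ax":-0.19,"ay":-0.46,"az":-0.53}]' 0.14; python3 go.py -125,-27,230,40,x
```

```text
t: 0.72
ee_pos: [0.3251, 0.2666, 0.3067]
tcp_rot: [-0.133, 2.651, 0.113]
wrist_force: [0.6, -1.0, 1.1]
width: 0.573
grip_force: 0.0
t 0.72 tip(dryer mm) [-131.5  231.4  299.6] q [ 0.47 -0.07  1.76 -0.14  0.97 -1.14] F [ 0.3 -1.2  1.1] w 0.57
-125,-27,230,40,x shift cm [ -3.03 -25.44   8.  ] rot [-0.083 -0.201 -0.223]
-125,-27,230,40,x shift cm [ -3.03 -25.44   8.  ] rot [-0.295  0.121  2.901]
```

```bash
python3 -m crank '[{"dx":-0.6,"dy":-5,"dz":0,"ax":-0.02,"ay":-0.05,"az":-0.06},{"dx":-1.2,"dy":-10.5,"dz":1,"ax":-0.04,"ay":-0.1,"az":-0.11},{"dx":-1.8,"dy":-16,"dz":3,"ax":-0.06,"ay":-0.15,"az":-0.17},{"dx":-2.4,"dy":-21,"dz":5.5,"ax":-0.08,"ay":-0.2,"az":-0.22},{"dx":-3,"dy":-25.4,"dz":8,"ax":-0.083,"ay":-0.2,"az":-0.223}]'; python3 go.py -95,-27,140,40,x
```

```text
t: 1.35
ee_pos: [0.3839, 0.0981, 0.2633]
tcp_rot: [-0.404, 2.449, 0.165]
wrist_force: [0.6, 0.8, 0.0]
width: 0.57
grip_force: 0.0
t 1.35 tip(dryer mm) [-132.    53.5  257. ] q [-0.31 -0.16  2.04  0.57  0.78 -2.52] F [0.8 0.6 0. ] w 0.57
-95,-27,140,40,x shift cm [ 4.19 -8.21 11.43] rot [ 0.006 -0.031 -0.021]
-95,-27,140,40,x shift cm [ 4.19 -8.21 11.43] rot [-0.049 -0.01   3.121]
```

Joint 6 is close to its limit, so I'll use the half-turn-equivalent grasp while hovering.

```bash
python3 -m crank '[{"az":0.18},{"az":0.36},{"az":0.54},{"az":0.72},{"az":0.9}]' >/dev/null; python3 -m crank '[{"az":0.18},{"az":0.36},{"az":0.54},{"az":0.72},{"az":0.9}]' >/dev/null; python3 -m crank '[{"az":0.18},{"az":0.36},{"az":0.54},{"az":0.72},{"az":0.9}]' >/dev/null;  python3 go.py -105,-27,160,40,x
```

```text
t 1.35 tip(dryer mm) [-132.    53.5  257. ] q [-0.31 -0.16  2.04  0.57  0.78 -2.52] F [0.8 0.6 0. ] w 0.57
-105,-27,160,40,x shift cm [ 3.74 -8.19  9.24] rot [ 0.006 -0.031 -0.021]
-105,-27,160,40,x shift cm [ 3.74 -8.19  9.24] rot [-0.049 -0.01   3.121]validation failed for argument at $[0]...
validation failed for argument at $[0]...
validation failed for argument at $[0]...
```

All keys are needed in every row.

```bash
python3 -m crank '[{"dx":0,"dy":0,"dz":0,"ax":0,"ay":0,"az":0.18},{"dx":0,"dy":0,"dz":0,"ax":0,"ay":0,"az":0.36},{"dx":0,"dy":0,"dz":0,"ax":0,"ay":0,"az":0.54},{"dx":0,"dy":0,"dz":0,"ax":0,"ay":0,"az":0.72},{"dx":0,"dy":0,"dz":0,"ax":0,"ay":0,"az":0.9}]' ; python3 -m crank '[{"dx":0,"dy":0,"dz":0,"ax":0,"ay":0,"az":0.18},{"dx":0,"dy":0,"dz":0,"ax":0,"ay":0,"az":0.36},{"dx":0,"dy":0,"dz":0,"ax":0,"ay":0,"az":0.54},{"dx":0,"dy":0,"dz":0,"ax":0,"ay":0,"az":0.72},{"dx":0,"dy":0,"dz":0,"ax":0,"ay":0,"az":0.9}]' >/dev/null; python3 -m crank '[{"dx":0,"dy":0,"dz":0,"ax":0,"ay":0,"az":0.18},{"dx":0,"dy":0,"dz":0,"ax":0,"ay":0,"az":0.36},{"dx":0,"dy":0,"dz":0,"ax":0,"ay":0,"az":0.54},{"dx":0,"dy":0,"dz":0,"ax":0,"ay":0,"az":0.72},{"dx":0,"dy":0,"dz":0,"ax":0,"ay":0,"az":0.9}]' >/dev/null;  python3 go.py -105,-27,160,40,x
```

```text
t: 1.98
ee_pos: [0.3837, 0.0991, 0.2632]
tcp_rot: [0.732, 2.454, 0.533]
wrist_force: [0.5, -0.5, -0.8]
width: 0.569
grip_force: 0.0
t 3.23 tip(dryer mm) [-132.    54.6  256.9] q [-0.3  -0.15  2.04  0.57  0.78  0.2 ] F [ 0.2  0.1 -0.2] w 0.57
-105,-27,160,40,x shift cm [-6.86  5.97  9.23] rot [-0.044 -0.02  -2.728]
-105,-27,160,40,x shift cm [-6.86  5.97  9.23] rot [-0.014  0.032  0.413]
```

```bash
python3 -m crank '[{"dx":-1.2,"dy":1.2,"dz":1,"ax":0,"ay":0,"az":0.1},{"dx":-2.6,"dy":2.4,"dz":2.5,"ax":0,"ay":0.01,"az":0.2},{"dx":-4,"dy":3.6,"dz":4.5,"ax":-0.01,"ay":0.02,"az":0.3},{"dx":-5.5,"dy":4.8,"dz":7,"ax":-0.01,"ay":0.03,"az":0.4},{"dx":-6.9,"dy":6,"dz":9.2,"ax":-0.014,"ay":0.032,"az":0.413}]' >/dev/null;  python3 go.py -100,-27,115,40,x
```

```text
t 3.85 tip(dryer mm) [-104.8  -28.5  159.7] q [-0.49  0.14  2.16  1.04  0.59 -0.09] F [ 0.1 -0.5 -0.1] w 0.57
-100,-27,115,40,x shift cm [-2.5  -0.16  3.73] rot [ 0.     0.    -3.137]
-100,-27,115,40,x shift cm [-2.5  -0.16  3.73] rot [ 0.    -0.     0.005]
```

```bash
python3 -m crank '[{"dx":-0.5,"dy":-0.1,"dz":0.8,"ax":0,"ay":0,"az":0},{"dx":-1,"dy":-0.1,"dz":1.6,"ax":0,"ay":0,"az":0},{"dx":-1.6,"dy":-0.1,"dz":2.4,"ax":0,"ay":0,"az":0},{"dx":-2.1,"dy":-0.15,"dz":3.1,"ax":0,"ay":0,"az":0},{"dx":-2.5,"dy":-0.15,"dz":3.7,"ax":0,"ay":0,"az":0}]' >/dev/null;  python3 go.py -80,-27,115,40,x
python3 - <<'E'
from h import *
from rack import O,Rd
p,W=cloud("scene");save("a.png",cv2.resize(p[130:290,150:370],None,fx=3.5,fy=3.5))
E
```

```text
t 4.47 tip(dryer mm) [-100.2  -26.5  115.8] q [-0.47  0.26  2.23  1.33  0.51 -0.42] F [ 0.  -1.1  0.4] w 0.57
-80,-27,115,40,x shift cm [1.5  0.06 1.36] rot [ 0.000e+00 -1.000e-03 -3.135e+00]
-80,-27,115,40,x shift cm [1.5  0.06 1.36] rot [-0.001 -0.     0.006]
```

View pics/a.png

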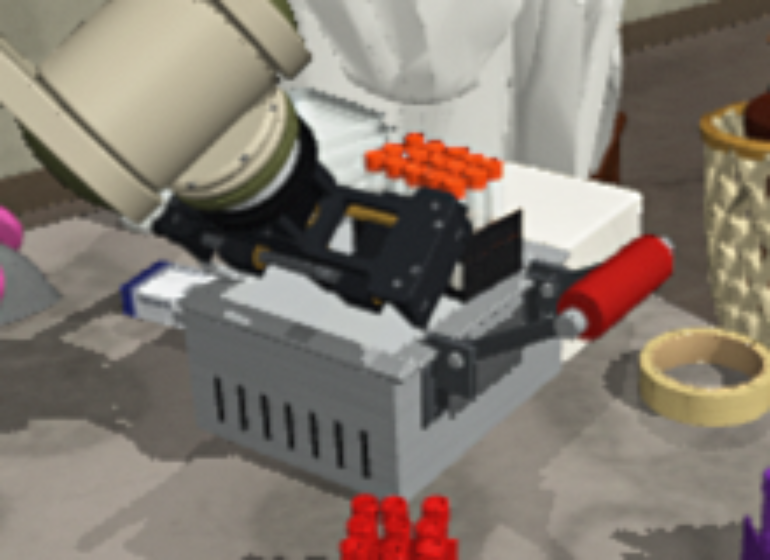

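The fingers (about 440,300) are low behind the rack, clear of the lid. Next is the push.

```bash
python3 -m crank '[{"dx":0.75,"dy":0.05,"dz":0.7,"ax":0,"ay":0,"az":0},{"dx":1.5,"dy":0.06,"dz":1.36,"ax":0,"ay":0,"az":0},{"dx":2.2,"dy":0.06,"dz":2,"ax":0,"ay":0,"az":0},{"dx":2.8,"dy":0.06,"dz":2.45,"ax":0,"ay":0,"az":0},{"dx":3.4,"dy":0.06,"dz":2.97,"ax":0,"ay":0,"az":0}]' >/dev/null;  python3 go.py 5,-27,115,40,x
```

```text
t 5.15 tip(dryer mm) [-54.5 -26.7 115.3] q [-0.37  0.32  2.12  1.28  0.46 -0.27] F [-1.5  0.4 -0.3] w 0.57
5,-27,115,40,x shift cm [4.54 0.06 3.86] rot [ 1.000e-03 -1.000e-03 -3.135e+00]
5,-27,115,40,x shift cm [4.54 0.06 3.86] rot [-0.001 -0.     0.007]
```

```bash
python3 -m crank '[{"dx":0.9,"dy":0.05,"dz":0.77,"ax":0,"ay":0,"az":0},{"dx":1.8,"dy":0.06,"dz":1.54,"ax":0,"ay":0,"az":0},{"dx":2.7,"dy":0.06,"dz":2.3,"ax":0,"ay":0,"az":0},{"dx":3.6,"dy":0.06,"dz":3.07,"ax":0,"ay":0,"az":0},{"dx":4.5,"dy":0.06,"dz":3.84,"ax":0,"ay":0,"az":0}]' >/dev/null;  python3 go.py 50,-27,115,40,x;python3 - <<'E'
from h import *
from rack import O,Rd
W0=None
p,W=cloud("top");W=(W-O)@Rd;q=p.astype(int)
m=(q[...,0]>180)&(q[...,1]<120)&(q[...,2]<70)&(W[...,2]>.165)&(W[...,2]<.2)&(abs(W[...,1])<.085)
print(m.sum(),cv2.minAreaRect(W[m][:,:2].astype(np.float32)),np.median(W[m],0))
save("b.png",p[130:310,150:370])
E
```

```text
t 5.78 tip(dryer mm) [  4.7 -27.  114.9] q [-0.26  0.38  1.98  1.15  0.42 -0.04] F [-1.4 -0.6 -0.2] w 0.57
50,-27,115,40,x shift cm [3.47 0.03 2.91] rot [ 1.000e-03 -1.000e-03 -3.135e+00]
50,-27,115,40,x shift cm [3.47 0.03 2.91] rot [-0.001 -0.001  0.007]
330 ((0.04621477425098419, -0.023393187671899796), (0.08198229968547821, 0.050872717052698135), 88.31550598144531) [ 0.04518921 -0.025421    0.18340402]
```

```bash
python3 -m crank '[{"dx":0.9,"dy":0.03,"dz":0.76,"ax":0,"ay":0,"az":0},{"dx":1.8,"dy":0.03,"dz":1.51,"ax":0,"ay":0,"az":0},{"dx":2.7,"dy":0.03,"dz":2.27,"ax":0,"ay":0,"az":0},{"dx":3.5,"dy":0.03,"dz":2.94,"ax":0,"ay":0,"az":0},{"dx":4.1,"dy":0.03,"dz":3.44,"ax":0,"ay":0,"az":0}]' >/dev/null;  python3 go.py 30,-27,125,40,x;cat > chk.py <<'E'
from h import *
from rack import O,Rd
import sys
p,W=cloud("top");W=(W-O)@Rd;q=p.astype(int)
m=(q[...,0]>180)&(q[...,1]<120)&(q[...,2]<70)&(W[...,2]>.165)&(W[...,2]<.2)&(abs(W[...,1])<.085)&(W[...,0]<.17)
print(m.sum(),cv2.minAreaRect(W[m][:,:2].astype(np.float32)),np.median(W[m],0))
save(sys.argv[1],cv2.resize(p[130:310,150:370],None,fx=3,fy=3))
E
python3 chk.py c.png
```

```text
t 6.45 tip(dryer mm) [ 57.9 -27.  114.8] q [-0.19  0.45  1.84  0.99  0.4   0.18] F [-2.   0.6 -0.4] w 0.57
30,-27,125,40,x shift cm [-1.48 -0.01 -2.58] rot [ 1.000e-03 -1.000e-03 -3.135e+00]
30,-27,125,40,x shift cm [-1.48 -0.01 -2.58] rot [-0.001 -0.     0.007]
333 ((0.0978190004825592, -0.022693581879138947), (0.08433985710144043, 0.051724113523960114), 87.79755401611328) [ 0.09727342 -0.0260441   0.18273047]
```

The rack stands at x ≈ 97 mm, y ≈ -25 mm, square on the housing. Next I'll retract.

```bash
python3 -m crank '[{"dx":-0.3,"dy":0,"dz":-1,"ax":0,"ay":0,"az":0},{"dx":-0.6,"dy":0,"dz":-4,"ax":0,"ay":0,"az":0},{"dx":-0.6,"dy":0,"dz":-8,"ax":0,"ay":0,"az":0},{"dx":-0.6,"dy":0,"dz":-13,"ax":0,"ay":0,"az":0},{"dx":-0.6,"dy":0,"dz":-18,"ax":0,"ay":0,"az":0}]' -1 >/dev/null;  python3 go.py -62,200,300,45,b -62,175,151,45,b; python3 chk.py d.png
```

```text
t 7.12 tip(dryer mm) [-64.6 -26.8 249.9] q [-0.39  0.03  1.92  0.68  0.76  0.43] F [-0.8 -1.   0.6] w 0.03
-62,200,300,45,b shift cm [  3.93 -23.23  -3.3 ] rot [-0.07  -1.144 -1.687]
-62,200,300,45,b shift cm [  3.93 -23.23  -3.3 ] rot [-1.062  0.065  1.164]
-62,175,151,45,b shift cm [ -5.66 -20.78   8.11] rot [-0.07  -1.144 -1.687]
-62,175,151,45,b shift cm [ -5.66 -20.78   8.11] rot [-1.062  0.065  1.164]
346 ((0.09897119551897049, -0.023132454603910446), (0.08156289160251617, 0.051975902169942856), 88.56987762451172) [ 0.09846725 -0.02581878  0.18280163]
```

View pics/d.png

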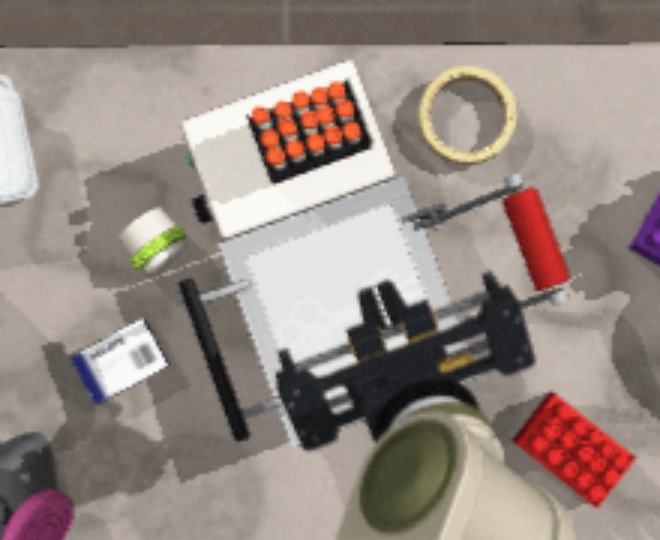

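```bash
python3 -m crank '[{"dx":1.5,"dy":-2,"dz":-2,"ax":-0.1,"ay":0,"az":0.11},{"dx":3,"dy":-4.5,"dz":-4,"ax":-0.2,"ay":0.01,"az":0.22},{"dx":4,"dy":-7,"dz":-5.4,"ax":-0.31,"ay":0.02,"az":0.34},{"dx":5,"dy":-9.5,"dz":-5.4,"ax":-0.42,"ay":0.025,"az":0.46},{"dx":5.2,"dy":-11.6,"dz":-5.4,"ax":-0.53,"ay":0.03,"az":0.58}]' >/dev/null;  python3 go.py -62,200,300,45,b
```

```text
t 7.80 tip(dryer mm) [-64.   62.5 307.7] q [ 0.09 -0.03  1.78 -0.17  0.76  1.81] F [ 1.2 -0.3 -1.1] w 0.00
-62,200,300,45,b shift cm [ -4.37 -13.19  -2.68] rot [-0.12  -0.888 -2.099]
-62,200,300,45,b shift cm [ -4.37 -13.19  -2.68] rot [-0.749  0.101  0.882]
```

```bash
python3 -m crank '[{"dx":0,"dy":0,"dz":0,"ax":0,"ay":0,"az":-0.18},{"dx":0,"dy":0,"dz":0,"ax":0,"ay":0,"az":-0.36},{"dx":0,"dy":0,"dz":0,"ax":0,"ay":0,"az":-0.54},{"dx":0,"dy":0,"dz":0,"ax":0,"ay":0,"az":-0.72},{"dx":0,"dy":0,"dz":0,"ax":0,"ay":0,"az":-0.9}]' >/dev/null; python3 -m crank '[{"dx":0,"dy":0,"dz":0,"ax":0,"ay":0,"az":-0.18},{"dx":0,"dy":0,"dz":0,"ax":0,"ay":0,"az":-0.36},{"dx":0,"dy":0,"dz":0,"ax":0,"ay":0,"az":-0.54},{"dx":0,"dy":0,"dz":0,"ax":0,"ay":0,"az":-0.72},{"dx":0,"dy":0,"dz":0,"ax":0,"ay":0,"az":-0.9}]' >/dev/null;   python3 go.py -62,200,300,45,b
```

```text
t 9.05 tip(dryer mm) [-64.   62.  306.9] q [ 0.09 -0.03  1.78 -0.16  0.76 -0.  ] F [ 0.1 -0.2  0.4] w 0.01
-62,200,300,45,b shift cm [13.89 -1.1  -2.72] rot [ 0.512 -0.53  -0.39 ]
-62,200,300,45,b shift cm [13.89 -1.1  -2.72] rot [-0.724 -0.699  2.571]
```

```bash
python3 -m crank '[{"dx":3,"dy":-0.2,"dz":-0.6,"ax":0.1,"ay":-0.105,"az":-0.08},{"dx":6,"dy":-0.4,"dz":-1.2,"ax":0.2,"ay":-0.21,"az":-0.16},{"dx":9,"dy":-0.7,"dz":-1.8,"ax":0.3,"ay":-0.315,"az":-0.24},{"dx":12,"dy":-0.9,"dz":-2.3,"ax":0.41,"ay":-0.425,"az":-0.32},{"dx":13.9,"dy":-1.1,"dz":-2.7,"ax":0.51,"ay":-0.53,"az":-0.39}]' >/dev/null;  python3 go.py -62,200,300,45,b -62,175,151,45,b
```

```text
t 9.68 tip(dryer mm) [-60.9 201.2 300.7] q [ 0.68  0.39  1.31 -0.74  1.71  0.33] F [-0.6 -0.3 -0.7] w 0.00
-62,200,300,45,b shift cm [-0.03 -0.11  0.14] rot [-0.003  0.    -0.002]
-62,200,300,45,b shift cm [-0.03 -0.11  0.14] rot [1.00e-03 5.00e-03 3.14e+00]
-62,175,151,45,b shift cm [ 8.74 -0.09 12.44] rot [-0.003  0.    -0.002]
-62,175,151,45,b shift cm [ 8.74 -0.09 12.44] rot [1.00e-03 5.00e-03 3.14e+00]
```

```bash
python3 -m crank '[{"dx":1.8,"dy":0,"dz":2.5,"ax":0,"ay":0,"az":0},{"dx":3.6,"dy":-0.1,"dz":5,"ax":0,"ay":0,"az":0},{"dx":5.4,"dy":-0.1,"dz":7.5,"ax":0,"ay":0,"az":0},{"dx":7.2,"dy":-0.1,"dz":10,"ax":0,"ay":0,"az":0},{"dx":8.7,"dy":-0.1,"dz":12.4,"ax":0,"ay":0,"az":0}]' >/dev/null;  python3 -m crank '[{"dx":0.5,"dy":0,"dz":1,"ax":0,"ay":0,"az":0},{"dx":0.5,"dy":0,"dz":2.2,"ax":0,"ay":0,"az":0},{"dx":0.5,"dy":0,"dz":3.4,"ax":0,"ay":0,"az":0},{"dx":0.5,"dy":0,"dz":4.6,"ax":0,"ay":0,"az":0},{"dx":0.5,"dy":0,"dz":5.8,"ax":0,"ay":0,"az":0}]' >/dev/null; python3 go.py -62,125.7,116,45,b
python3 - <<'E'
from h import *
p,W=cloud("scene");save("e.png",cv2.resize(p[120:280,130:350],None,fx=3.5,fy=3.5))
E
```

```text
t 10.93 tip(dryer mm) [-60.7 136.4 106.2] q [ 0.56  0.58  1.65 -0.81  1.25  0.62] F [-0.2  0.2  0.8] w 0.00
-62,125.7,116,45,b shift cm [-1.45 -0.12  0.06] rot [ 0.    -0.003 -0.005]
-62,125.7,116,45,b shift cm [-1.45 -0.12  0.06] rot [-0.004 -0.     3.137]
```

View pics/e.png

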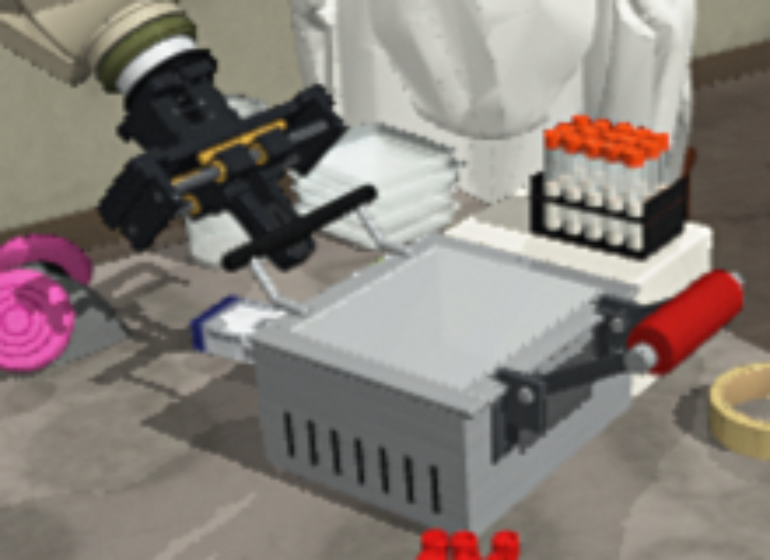

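The closed fingers are under the middle of the bar (about 295,240), between the stems. The lid is still shut and the rack is standing. Next I'll push along the arc.

```bash
python3 -m crank '[{"dx":-1.1,"dy":0,"dz":0,"ax":0,"ay":0,"az":0},{"dx":-1.85,"dy":-0.05,"dz":-0.2,"ax":0,"ay":0,"az":0},{"dx":-3,"dy":-0.05,"dz":-1.05,"ax":0,"ay":0,"az":0},{"dx":-4.2,"dy":-0.05,"dz":-1.7,"ax":0,"ay":0,"az":0},{"dx":-5.45,"dy":-0.05,"dz":-2.3,"ax":0,"ay":0,"az":0}]' |grep force
cat > bar.py <<'E'
from go import *
report()
p,W=cloud("top");W=(W-O)@Rd;q=p.astype(int)
m=(q.max(-1)<70)&(W[...,2]>.12)&(W[...,0]>-.145)&(W[...,0]<-.1)&(abs(W[...,1])<.2)
for y,z in [np.median(W[m],0)[1:]]: print(m.sum(),y,z,"theta",np.arctan2(z-.006-.103,y+.105)-.15)
E
python3 bar.py
```

```text
wrist_force: [-0.2, 4.0, -0.9]
grip_force: 1.0
t 11.60 tip(dryer mm) [-61.4 114.5 162.6] q [ 0.52  0.48  1.63 -0.8   1.31  0.5 ] F [ 1.2  3.8 -0.9] w 0.01
349 0.16973942301813327 0.2407443545076804 theta 0.29713365110159007
```

```bash
python3 -m crank '[{"dx":-1.05,"dy":0,"dz":-0.45,"ax":0,"ay":0,"az":0},{"dx":-2.15,"dy":0,"dz":-0.85,"ax":0,"ay":0,"az":0},{"dx":-3.25,"dy":0,"dz":-1.25,"ax":0,"ay":0,"az":0},{"dx":-4.4,"dy":0,"dz":-1.55,"ax":0,"ay":0,"az":0},{"dx":-5.55,"dy":0,"dz":-1.75,"ax":0,"ay":0,"az":0}]' |grep force; python3 go.py;python3 - <<'E'
from h import *
p,W=cloud("scene");save("f.png",cv2.resize(p[120:280,130:350],None,fx=3.5,fy=3.5))
E
```

```text
wrist_force: [0.1, 1.4, -0.3]
grip_force: 0.5
t 12.28 tip(dryer mm) [-61.8  87.1 213.6] q [ 0.46  0.39  1.59 -0.8   1.36  0.38] F [ 0.6  1.3 -0.3] w 0.01
```

View pics/f.png

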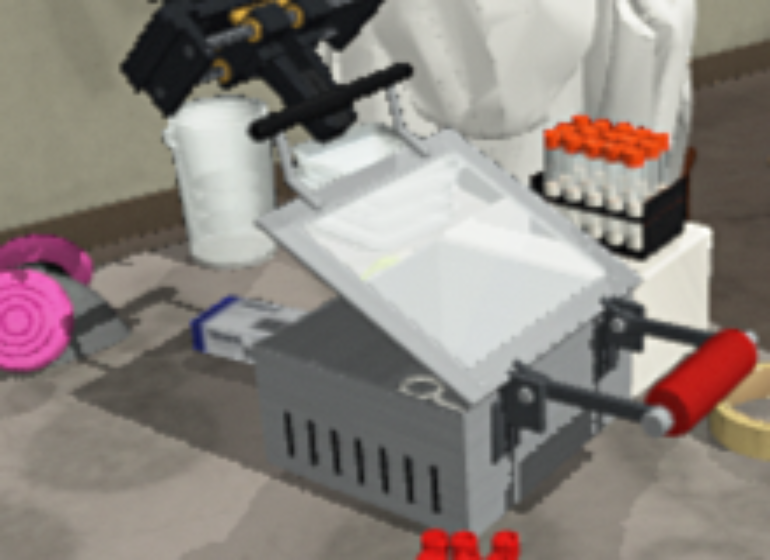

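The lid is rising steadily with the bar on the fingers (about 335,120).

```bash
python3 -m crank '[{"dx":-1.15,"dy":0,"dz":-0.2,"ax":0,"ay":0,"az":0},{"dx":-2.3,"dy":0,"dz":-0.3,"ax":0,"ay":0,"az":0},{"dx":-3.45,"dy":0,"dz":-0.4,"ax":0,"ay":0,"az":0},{"dx":-4.6,"dy":0,"dz":-0.4,"ax":0,"ay":0,"az":0},{"dx":-5.8,"dy":0,"dz":-0.35,"ax":0,"ay":0,"az":0}]' |grep force;python3 -m crank '[{"dx":-1.15,"dy":0,"dz":0.1,"ax":0,"ay":0,"az":0},{"dx":-2.3,"dy":0,"dz":0.25,"ax":0,"ay":0,"az":0},{"dx":-3.45,"dy":0,"dz":0.5,"ax":0,"ay":0,"az":0},{"dx":-4.6,"dy":0,"dz":0.75,"ax":0,"ay":0,"az":0},{"dx":-5.7,"dy":0,"dz":1.1,"ax":0,"ay":0,"az":0}]' |grep force; python3 go.py;python3 - <<'E'
from h import *
p,W=cloud("scene");save("g.png",cv2.resize(p[100:280,130:350],None,fx=3.2,fy=3.2))
E
```

```text
wrist_force: [0.5, 0.8, -0.2]
grip_force: 0.3
wrist_force: [-0.8, 0.7, -0.3]
grip_force: 0.1
t 13.57 tip(dryer mm) [-6.23e+01  1.00e-01  2.89e+02] q [ 0.28  0.27  1.53 -0.8   1.36  0.12] F [-0.5  0.9 -0.3] w 0.01
```

View pics/g.png

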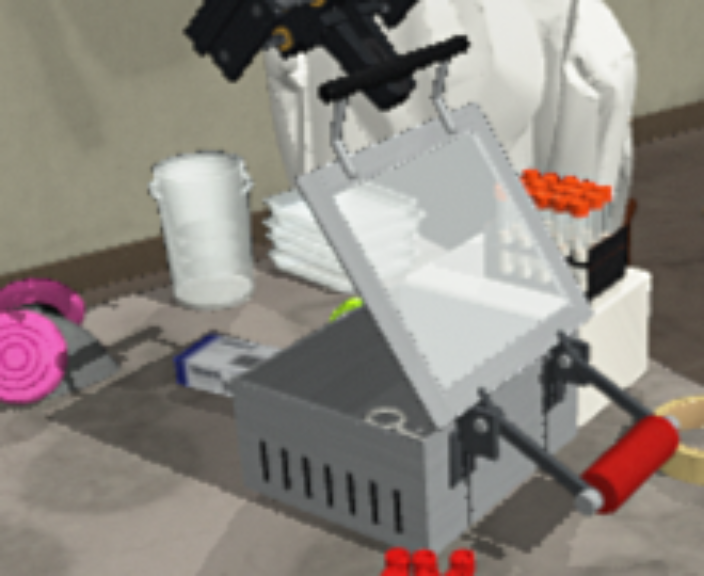

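```bash
python3 -m crank '[{"dx":-1.1,"dy":0,"dz":0.4,"ax":0,"ay":0,"az":0},{"dx":-2.2,"dy":0,"dz":0.8,"ax":0,"ay":0,"az":0},{"dx":-3.2,"dy":0,"dz":1.3,"ax":0,"ay":0,"az":0},{"dx":-4.2,"dy":0,"dz":1.8,"ax":0,"ay":0,"az":0},{"dx":-4.2,"dy":0,"dz":1.8,"ax":0,"ay":0,"az":0}]' |grep force;python3 -m crank '[{"dx":0.5,"dy":0,"dz":-0.5,"ax":0,"ay":0,"az":0},{"dx":2,"dy":0,"dz":-3,"ax":0,"ay":0,"az":0},{"dx":3,"dy":0,"dz":-7,"ax":0,"ay":0,"az":0},{"dx":3,"dy":0,"dz":-12,"ax":0,"ay":0,"az":0},{"dx":3,"dy":0,"dz":-16,"ax":0,"ay":0,"az":0}]' |grep force; python3 -m crank '[{"dx":0,"dy":0,"dz":0,"ax":0,"ay":0,"az":0},{"dx":0,"dy":0,"dz":0,"ax":0,"ay":0,"az":0},{"dx":0,"dy":0,"dz":0,"ax":0,"ay":0,"az":0},{"dx":0,"dy":0,"dz":0,"ax":0,"ay":0,"az":0},{"dx":0,"dy":0,"dz":0,"ax":0,"ay":0,"az":0}]' |grep force; python3 go.py
cat > lid.py <<'E'
from h import *
from rack import O,Rd
import sys
p,W=cloud("top");W=(W-O)@Rd;q=p.astype(int)
m=(q.max(-1)<70)&(W[...,2]>.29)&(W[...,2]<.36)&(W[...,0]>-.15)&(W[...,0]<.03)&(W[...,1]>-.23)&(W[...,1]<.02)
print("bar",m.sum(),np.median(W[m],0).round(3))
if len(sys.argv)>1:
    a=p[130:310,150:370]; p2,_=cloud("scene"); b=p2[90:270,140:360]; save(sys.argv[1],cv2.resize(np.hstack([a,b]),None,fx=1.8,fy=1.8))
E
python3 lid.py; python3 chk.py i.png
```

```text
wrist_force: [-0.1, 0.6, -0.2]
grip_force: 0.0
wrist_force: [0.5, -0.8, 0.4]
grip_force: 0.0
wrist_force: [0.3, -0.1, -0.6]
grip_force: 0.0
t 15.50 tip(dryer mm) [-62.4  92.  397.5] q [ 0.47  0.24  1.25 -0.78  1.71  0.04] F [ 0.2 -0.2 -0.6] w 0.00
bar 371 [-0.066 -0.179  0.328]
347 ((0.0988059863448143, -0.02316071093082428), (0.08145685493946075, 0.05152115225791931), 88.58373260498047) [ 0.09875689 -0.02584461  0.18277342]
```

```bash
python3 -m crank '[{"dx":0,"dy":0,"dz":-1,"ax":0,"ay":0,"az":0},{"dx":0,"dy":0,"dz":-2,"ax":0,"ay":0,"az":0},{"dx":0,"dy":0,"dz":-2,"ax":0,"ay":0,"az":0},{"dx":0,"dy":0,"dz":-2,"ax":0,"ay":0,"az":0},{"dx":0,"dy":0,"dz":-2,"ax":0,"ay":0,"az":0}]' |grep force; python3 -m crank '[{"dx":0,"dy":0,"dz":0,"ax":0,"ay":0,"az":0},{"dx":0,"dy":0,"dz":0,"ax":0,"ay":0,"az":0},{"dx":0,"dy":0,"dz":0,"ax":0,"ay":0,"az":0},{"dx":0,"dy":0,"dz":0,"ax":0,"ay":0,"az":0},{"dx":0,"dy":0,"dz":0,"ax":0,"ay":0,"az":0}]' |grep force; python3 lid.py j.png
```

```text
wrist_force: [0.2, 0.2, 0.2]
grip_force: 0.0
wrist_force: [0.2, 0.1, 0.7]
grip_force: 0.0
bar 370 [-0.066 -0.179  0.328]
```

View pics/j.png

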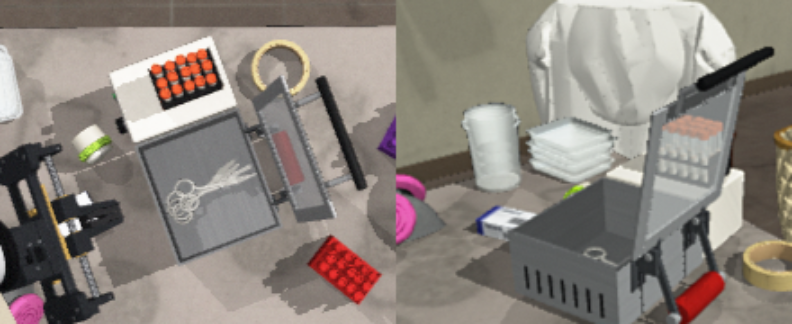

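The lid stands fully open (bar at about (340,130), unchanged between two readings). The rack is upright on the housing at (185,75), and the gripper is clear.

```bash
python3 -c "from cell import *; print(sign_off())"
```

```text
the job is handed in; nothing more can be done
None
```

The rack stands upright on the control housing, the lid rests fully open by itself, and the job is handed in; no verdict came back.

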